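# Sweep loose lids into the bench dustpan

### The arm

A 6-joint arm with a two-finger parallel gripper is mounted at the origin on a cart in front of the work surface, level with it; the furniture and walls round the work are solid. World frame = base frame: x ahead of the robot, y to its left, z up, the work surface at z = 0. Lengths are in m, angles in rad, forces in N, time in s.
With the tool pointing down it reaches from about 0.35 to 0.85 m from the base axis. Payload 8.1 kg.
Tool frame: the origin (TCP) lies between the finger pads; the fingertips stand 14 mm ahead of it and the grasp point (between the pads) lies 5 mm behind it; z points along the fingers, y is the line along which they close (so a half turn about z gives the same grasp; the last joint's range is limited). The gripper opens to 93 mm and grips with 3 to 60 N. Pads are 15 mm wide; open, the fingers measure 128 mm over their backs; the gripper's body (75 mm by 188 mm) begins 65 mm behind the grasp point.
Start: joints at [-1.43, 0.13, 1.488, -0, 1.523, -0.085], TCP at [0.134, -0.585, 0.233] pointing down, gripper open.
Joint ranges: [-2.96, 2.96], [-0.89, 2.26], [0.02, 2.5], [-1.34, 4.48], [0, 2.73], [-2.66, 2.66]. Speed limits (rad/s): [2.39, 2.39, 2.79, 3.14, 3.14, 3.14].

### API

Orientations are given as a rotation vector (axis times angle).
In Python, from plant import robot gives the robot as it stands.
- The arm moves only by the tool arm_command, never from a script. Its argument "targets" is a list of rows, each an object of numbers: "x", "y", "z": the shift along the world's x, y, z in units of 500 mm (1.0 is 500 mm); "rx", "ry", "rz": the turn, a rotation vector about the world's x, y, z in units of 2 rad (1.0 is 2 rad); "claw": the closure in counts, from 0 (fully open) to 255 (shut). In form: [{"x": .., "y": .., "z": .., "rx": .., "ry": .., "rz": .., "claw": ..}, ...]. A call has 1 to 10 rows; each row is the pose to reach, as a shift and turn from the pose commanded when the call began; what a row does not reach only later rows make up. A row lasts 1/12 s, in which the tool goes at most 41.7 mm and 7.16 degrees, less where a joint would pass 70% of its speed; a pose out of reach is approached as far as the arm can. A call with a number of a shift or a turn outside -1 to 1 is refused whole. A call with a gripper value outside its range is refused whole. The fingers move at their own pace and stop on an object; "squeeze" is the grip in N (left out, the last holds). Time passes only in rows, so rows that repeat a pose let the fingers close. It gives the time, the measured TCP pose, the force, the opening and the grip force at its end, in the units of the state.
- robot.read_state(): the state, without advancing time (a new reading comes with each control period).
- robot.read_camera(name): name is "scene" or "top" or "wrist"; returns (picture, depth): 480x640x3 uint8, red, green, blue; 480x640 float32, m along the optical axis (not along the pixel's ray), 0 where there is no reading.
- robot.get_calibration(name): a dict with "intrinsics" (3x3 intrinsics, pixels), "origin" and "orientation" of the camera in the world. Camera axes: x right, y up, looking along -z (the intrinsics and any distortion apply to the point x, -y, -z); pixel columns grow to the right and rows downward; lengths in m; the calibration is good to about 2 mm. A picture is of the moment at which its call begins: read the wrist's pose just before it. get_calibration takes no time and is no camera call; for the wrist camera it gives the pose at the moment of the call.
- robot.close_job(): hands the job in; it is judged then, once.
The state is a dict: "t": time; "q": joint angles; "dq": joint speeds; "joint_torque": joint torques, N m; "tool_pos": TCP position; "orientation": TCP orientation; "force": force on the tool from outside, world axes, zero at the start; "wrist_torque": the same for the moment, N m; "opening": finger opening in m; "gripper_force": force on a finger pad.
Only numpy, scipy, OpenCV 4.12 (cv2) and the standard library are available. Lean on these libraries where they do the work, as an engineer would, in place of code of your own. Each camera call takes 0.05 s, during which the arm holds its last target. There are 200 camera calls.

### The job

Sweep the three loose lids along the worktop with the fingers and into the steel dustpan through its open mouth, so that all three end up wholly inside it. Only push them gently: do not pinch, pick up or lift a lid, and leave the thread spool, the vial and the cork standing where they are.

Things in the scene. Friction and masses are not known exactly. Their poses are not given: they have to be found in the camera images.
- pan: fixed bare steel dustpan, short black handle at the back; origin at the centre of its underside, x from the open mouth (edge at x = -70 mm) to the back wall (inside at +67 mm), y across. Side walls: inside at y = +-86 mm, 34 mm high (14 mm for the first 32 mm at the mouth). Floor 2 mm thick; its first 25 mm is a ramp up from the worktop, so lids slide in
- wide_lid: cream plastic screw lid lying flat, 41 mm in diameter, 12 mm high, about 15 g; origin at the centre of its underside, z up
- small_lid_1: small cream lid lying flat, 28 mm in diameter, 13 mm high, about 12 g; origin at the centre of its underside, z up
- small_lid_2: another small cream lid lying flat, the same as small_lid_1: 28 mm in diameter, 13 mm high, about 12 g; origin at the centre of its underside, z up
- thread_spool: bystander: wooden thread spool standing upright, 38 mm in diameter, 50 mm high; loose; origin at the centre of its underside
- vial: bystander: glass vial with a black cap standing upright, 25 mm in diameter, 59 mm high; loose; origin at the centre of its underside
- cork: bystander: tapered cork standing upright, 29 mm in diameter at the top, 24 mm high; loose; origin at the centre of its underside
Not all that is in view belongs to the job. Leave any turquoise look-alike of the wide_lid alone. What is shaped like the small_lid_2 but red is not meant.

How it is judged:
By the outcome, as a careful person would: the job done as asked, in the order asked, and still so for the second after the job is handed in, with the robot touching nothing.
It also fails if it takes over 64 s, if anything falls off the work surface, if the arm or the gripper's body presses on something with over 40 N, if the wrist force passes 120 N, or if a joint passes its speed limit or range.

## Working session

There is one attempt and no reset: what is moved stays moved. The work goes in short steps, Python scripts to look and compute and a tool call to move; the robot and the scene stay as the last step left them, time stands still between calls to the robot, and variables do not carry over. Pictures are saved under pics/ and viewed, at most 10 in all, crops included, and the job is handed in when it is done.

Besides the shell and the picture viewer there is one more tool, called after ">>>" as name(argument=value, ...), one argument or row to a line, values as JSON. arm_command: Moves the arm, as the interface text tells. Shifts and turns lie within -1 to 1; 1 stands for 500 mm of shift or 2 rad of turn. Its arguments: {"type":"object","properties":{"targets":{"type":"array","items":{"type":"object","properties":{"x":{"type":"number","minimum":-1,"maximum":1},"y":{"type":"number","minimum":-1,"maximum":1},"z":{"type":"number","minimum":-1,"maximum":1},"rx":{"type":"number","minimum":-1,"maximum":1},"ry":{"type":"number","minimum":-1,"maximum":1},"rz":{"type":"number","minimum":-1,"maximum":1},"claw":{"type":"number"}}}},"squeeze":{"type":"number"}},"required":["targets"]}

```bash
mkdir -p pics; ls; cat > h.py <<'E'
import numpy as np, cv2
from plant import robot
def ray(cal,u,v):
    K=np.array(cal["intrinsics"],float);R=np.array(cal["orientation"],float)
    if R.shape!=(3,3): R=cv2.Rodrigues(R.reshape(3))[0]
    d=np.linalg.inv(K)@np.array([u,v,1.0]); return np.array(cal["origin"],float),R@np.array([d[0],-d[1],-d[2]])
def onplane(cal,u,v,z):
    o,d=ray(cal,u,v); return o+d*(z-o[2])/d[2]
E
python3 - <<'E'
from h import *
for n in("top","scene"):
    p,d=robot.read_camera(n);cv2.imwrite(f"pics/{n}0.png",p[:,:,::-1]);np.save(f"{n}0.npy",d)
    c=robot.get_calibration(n);print(n,c)
s=robot.read_state();print(s)
E
```

```text
pics
top {'intrinsics': array([[536.88714344,   0.        , 321.61646366],
       [  0.        , 536.88714344, 243.58744294],
       [  0.        ,   0.        ,   1.        ]]), 'origin': array([ 0.32048835, -0.04032016,  0.88652423]), 'orientation': array([ 0.16812757, -0.16890362, -1.51095625])}
scene {'intrinsics': array([[566.11690688,   0.        , 311.42714311],
       [  0.        , 566.11690688, 241.16322645],
       [  0.        ,   0.        ,   1.        ]]), 'origin': array([-0.04820804,  0.71331609,  0.47013578]), 'orientation': array([ 0.44051911, -1.409748  , -2.15925733])}
{'t': 0.1, 'q': array([-1.43039864e+00,  1.31089785e-01,  1.48918549e+00, -2.54353608e-05,
        1.52302300e+00, -8.53991866e-02]), 'dq': array([ 0.00117412, -0.00206864, -0.00114924,  0.0004587 ,  0.00032065,
        0.00021551]), 'joint_torque': array([ 7.15647875e-04, -5.61346185e+01, -4.93096447e+01,  7.70905917e-02,
        2.92064849e-02, -7.34300761e-05]), 'tool_pos': array([ 0.13427179, -0.58426224,  0.23168157]), 'orientation': array([-3.11989879e+00, -3.53737847e-01,  1.13496493e-04]), 'force': array([ 0.38887429,  0.5131848 , -0.21623572]), 'wrist_torque': array([-0.00832218,  0.02204186, -0.0130319 ]), 'gripper_force': 0.0, 'opening': 0.09277509518277081}
```

View pics/top0.png

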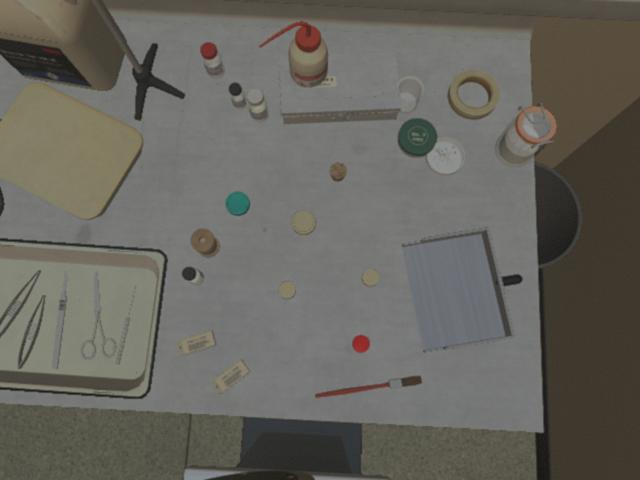

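View pics/scene0.png

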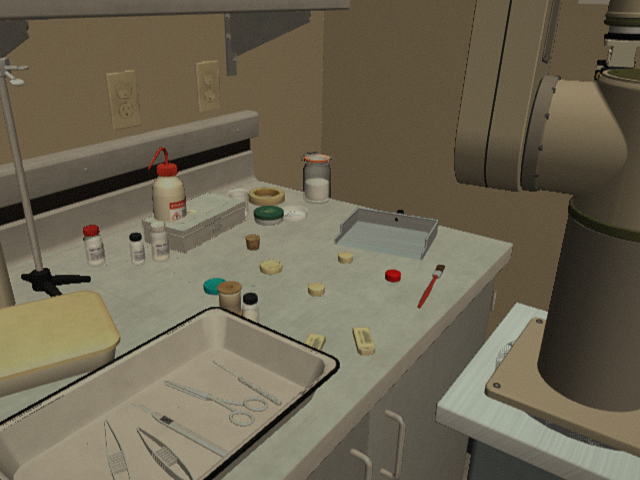

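Top view candidates:
- **Cream lids:** wide at (303,222), small at (370,277) and (287,290).
- **Look-alikes:** turquoise at (237,203) and red at (361,344). Neither is to be touched.
- **Bystanders:** cork (338,172), spool (203,242), vial (192,275).
- **Pan:** centre about (457,290), mouth facing left.

I'll compute positions and check my choice in a crop.

```bash
python3 - <<'E'
from h import *
c=robot.get_calibration("top");im=cv2.imread("pics/top0.png");hsv=cv2.cvtColor(im,cv2.COLOR_BGR2HSV)
m=cv2.inRange(hsv,(15,50,110),(35,255,255))
n,l,st,ce=cv2.connectedComponentsWithStats(m)
for i in range(1,n):
    if 80<st[i,4]<900:
        print(ce[i].round(1),st[i,2:],onplane(c,*ce[i],0.0125).round(4))
for nm,u,v,z in[("turq",237,203,.012),("red",361,344,.013),("cork",338,171,.024),("spool",203,240,.05),("vial",190,273,.059),
 ("mouthL",403,245,.014),("mouthR",425,351,.014),("backL",486,229,.034),("backR",511,335,.034),("floorL",403,248,0),("brush",317,395,.01),("brush2",420,380,.01),("eraser",232,377,.01),("tray",160,395,.04),("edge",540,430,0),("jar dish",462,170,.0),("handle",522,280,.03)]:
    print(nm,onplane(c,u,v,z).round(4))
crop=cv2.resize(im[160:370,170:530],None,fx=2.2,fy=2.2,interpolation=cv2.INTER_CUBIC);cv2.imwrite("pics/crop0.png",crop)
E
```

```text
[306.3  56.8] [ 36  33 627] [0.8554 0.0102 0.0125]
[474.2  92.8] [ 50  45 866] [ 0.8014 -0.2923  0.0125]
[302.9 222.4] [ 23  23 399] [ 0.547  -0.0023  0.0125]
[370. 277.] [ 17  17 219] [ 0.4605 -0.1181  0.0125]
[286.8 289.7] [ 17  17 220] [0.4321 0.0172 0.0125]
[197.1 340.8] [ 37  21 230] [0.3425 0.155  0.0125]
[231.4 373.9] [ 35  29 237] [0.2941 0.0957 0.0125]
turq [0.575  0.1112 0.012 ]
red [ 0.3513 -0.1073  0.013 ]
cork [ 0.6372 -0.0568  0.024 ]
spool [0.4998 0.1534 0.05  ]
vial [0.4443 0.1663 0.059 ]
mouthL [ 0.517 -0.171  0.014]
mouthR [ 0.3457 -0.2096  0.014 ]
backL [ 0.5467 -0.3034  0.034 ]
backR [ 0.377  -0.3405  0.034 ]
floorL [ 0.5149 -0.1732  0.    ]
brush [ 0.2689 -0.0412  0.01  ]
brush2 [ 0.3003 -0.203   0.01  ]
eraser [0.2893 0.0947 0.01  ]
tray [0.2582 0.1967 0.04  ]
edge [ 0.2336 -0.3948  0.    ]
jar dish [ 0.6597 -0.2734  0.    ]
handle [ 0.466  -0.3617  0.03  ]
```

View pics/crop0.png

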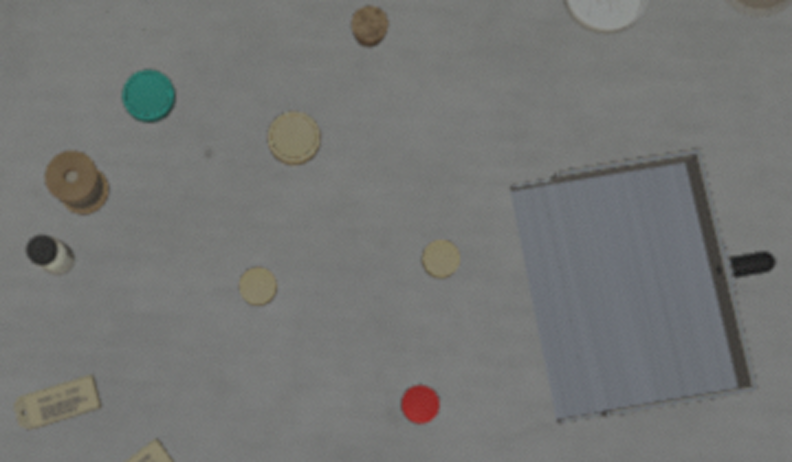

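The crop confirms the three cream lids at crop (294,138), (258,286) and (441,258). Red is at (420,404) and turquoise at (149,96). From the corners, the pan centre is about (0.447,-0.259) and its x axis about (0.224,-0.975). I'll cradle each lid with two fingers about 18 mm apart and push it in, nearest first.

>>> arm_command(
  targets=[
    {"x": 0.05,"y": 0.08,"z": 0,"rz": 0.06,"claw": 206},
    {"x": 0.09,"y": 0.15,"rz": 0.12,"claw": 206},
    {"x": 0.13,"y": 0.22,"rz": 0.18,"claw": 206},
    {"x": 0.17,"y": 0.29,"rz": 0.24,"claw": 206},
    {"x": 0.21,"y": 0.36,"rz": 0.3,"claw": 206},
    {"x": 0.25,"y": 0.43,"rz": 0.36,"claw": 206},
    {"x": 0.29,"y": 0.5,"rz": 0.42,"claw": 206},
    {"x": 0.33,"y": 0.56,"rz": 0.48,"claw": 206},
    {"x": 0.36,"y": 0.6,"rz": 0.54,"claw": 206},
    {"x": 0.36,"y": 0.6,"rz": 0.6,"claw": 206},
  ],
)

```text
schema error: expected keys x, y, z, rx, ry, rz, claw
```

>>> arm_command(
  targets=[
    {"x": 0.05,"y": 0.08,"z": 0,"rx": 0,"ry": 0,"rz": 0.06,"claw": 206},
    {"x": 0.09,"y": 0.15,"z": 0,"rx": 0,"ry": 0,"rz": 0.12,"claw": 206},
    {"x": 0.13,"y": 0.22,"z": 0,"rx": 0,"ry": 0,"rz": 0.18,"claw": 206},
    {"x": 0.17,"y": 0.29,"z": 0,"rx": 0,"ry": 0,"rz": 0.24,"claw": 206},
    {"x": 0.21,"y": 0.36,"z": 0,"rx": 0,"ry": 0,"rz": 0.3,"claw": 206},
    {"x": 0.25,"y": 0.43,"z": 0,"rx": 0,"ry": 0,"rz": 0.36,"claw": 206},
    {"x": 0.29,"y": 0.5,"z": 0,"rx": 0,"ry": 0,"rz": 0.42,"claw": 206},
    {"x": 0.33,"y": 0.56,"z": 0,"rx": 0,"ry": 0,"rz": 0.48,"claw": 206},
    {"x": 0.36,"y": 0.6,"z": 0,"rx": 0,"ry": 0,"rz": 0.54,"claw": 206},
    {"x": 0.36,"y": 0.6,"z": 0,"rx": 0,"ry": 0,"rz": 0.6,"claw": 206},
  ],
)

```text
t: 0.93
tool_pos: [0.3164, -0.2812, 0.2325]
orientation: [-2.366, -2.066, -0.003]
force: [-0.8, 0.2, -0.0]
opening: 0.0309
gripper_force: 0.0
```

>>> arm_command(
  targets=[
    {"x": 0.05,"y": 0.07,"z": 0,"rx": 0,"ry": 0,"rz": 0.05,"claw": 206},
    {"x": 0.1,"y": 0.14,"z": 0,"rx": 0,"ry": 0,"rz": 0.1,"claw": 206},
    {"x": 0.14,"y": 0.21,"z": 0,"rx": 0,"ry": 0,"rz": 0.15,"claw": 206},
    {"x": 0.18,"y": 0.28,"z": -0.04,"rx": 0,"ry": 0,"rz": 0.18,"claw": 206},
    {"x": 0.22,"y": 0.35,"z": -0.08,"rx": 0,"ry": 0,"rz": 0.18,"claw": 206},
    {"x": 0.25,"y": 0.4,"z": -0.13,"rx": 0,"ry": 0,"rz": 0.18,"claw": 206},
    {"x": 0.27,"y": 0.42,"z": -0.19,"rx": 0,"ry": 0,"rz": 0.18,"claw": 206},
    {"x": 0.27,"y": 0.42,"z": -0.25,"rx": 0,"ry": 0,"rz": 0.18,"claw": 206},
    {"x": 0.27,"y": 0.42,"z": -0.3,"rx": 0,"ry": 0,"rz": 0.18,"claw": 206},
    {"x": 0.27,"y": 0.42,"z": -0.3,"rx": 0,"ry": 0,"rz": 0.18,"claw": 206},
  ],
)

```text
t: 1.77
tool_pos: [0.445, -0.073, 0.0767]
orientation: [-1.963, -2.441, 0.006]
force: [-0.0, -0.1, -1.0]
opening: 0.0178
gripper_force: 0.0
```

```bash
python3 - <<'E'
from h import *
s=robot.read_state();print(s["t"],s["tool_pos"],s["orientation"],s["opening"])
p,d=robot.read_camera("wrist");c=robot.get_calibration("wrist");cv2.imwrite("pics/w1.png",p[:,:,::-1])
hsv=cv2.cvtColor(p,cv2.COLOR_RGB2HSV);m=cv2.inRange(hsv,(15,50,80),(35,255,255))
n,l,st,ce=cv2.connectedComponentsWithStats(m)
for i in range(1,n):
    if st[i,4]>200: print(ce[i].round(1),st[i],onplane(c,*ce[i],0.0125).round(4))
E
```

```text
1.7667 [ 0.44502733 -0.07298249  0.07672724] [-1.96295619 -2.4410208   0.00622712] 0.01778163980263397
[349.6 110.4] [318  80  50  53 958] [0.4407 0.0164 0.0125]
[520.1 177.5] [ 486  151   77   70 2038] [0.5471 0.0015 0.0125]
[627.7 301.7] [604 280  36  50 955] [ 0.6424 -0.0587  0.0125]
[333.7 328.1] [ 317  305   33   45 1013] [ 0.4617 -0.1181  0.0125]
[277.2 370.7] [273 334  14  77 481] [ 0.431  -0.1581  0.0125]
[375.9 372.8] [367 334  15  77 640] [ 0.4974 -0.145   0.0125]
[629.2 433. ] [612 392  28  70 731] [ 0.6871 -0.1539  0.0125]
[322.9 446.6] [   71   427   478    35 13599] [ 0.475  -0.2137  0.0125]
```

View pics/w1.png

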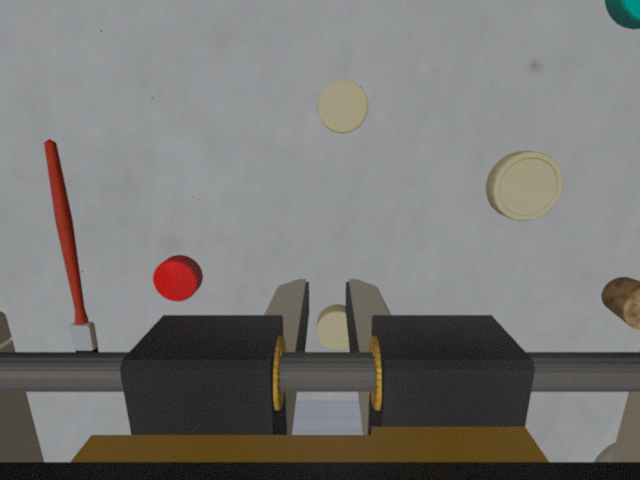

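Wrist view: lid A at (333,328) sits in line between the fingers. Lid B is at (349,106), wide at (525,186), red at (178,278). Now lowering behind A.

>>> arm_command(
  targets=[
    {"x": 0.01,"y": 0,"z": -0.04,"rx": 0,"ry": 0,"rz": 0,"claw": 206},
    {"x": 0.01,"y": 0,"z": -0.08,"rx": 0,"ry": 0,"rz": 0,"claw": 206},
    {"x": 0.01,"y": 0,"z": -0.09,"rx": 0,"ry": 0,"rz": 0,"claw": 206},
    {"x": 0.01,"y": 0,"z": -0.09,"rx": 0,"ry": 0,"rz": 0,"claw": 206},
  ],
)

```text
t: 2.15
tool_pos: [0.4538, -0.0749, 0.0378]
orientation: [-1.97, -2.445, 0.001]
force: [1.4, 0.2, -0.3]
opening: 0.0182
gripper_force: 0.0
```

>>> arm_command(
  targets=[
    {"x": 0,"y": 0,"z": -0.02,"rx": 0,"ry": 0,"rz": 0,"claw": 206},
    {"x": 0,"y": 0,"z": -0.036,"rx": 0,"ry": 0,"rz": 0,"claw": 206},
    {"x": 0,"y": 0,"z": -0.036,"rx": 0,"ry": 0,"rz": 0,"claw": 206},
    {"x": 0.0045,"y": -0.02,"z": -0.036,"rx": 0,"ry": 0,"rz": 0,"claw": 206},
    {"x": 0.009,"y": -0.04,"z": -0.036,"rx": 0,"ry": 0,"rz": 0,"claw": 206},
    {"x": 0.0135,"y": -0.06,"z": -0.036,"rx": 0,"ry": 0,"rz": 0,"claw": 206},
    {"x": 0.018,"y": -0.08,"z": -0.036,"rx": 0,"ry": 0,"rz": 0,"claw": 206},
    {"x": 0.0225,"y": -0.1,"z": -0.036,"rx": 0,"ry": 0,"rz": 0,"claw": 206},
    {"x": 0.027,"y": -0.12,"z": -0.036,"rx": 0,"ry": 0,"rz": 0,"claw": 206},
    {"x": 0.027,"y": -0.12,"z": -0.036,"rx": 0,"ry": 0,"rz": 0,"claw": 206},
  ],
)

```text
t: 2.98
tool_pos: [0.4686, -0.137, 0.02]
orientation: [1.971, 2.445, -0.0]
force: [0.3, 0.5, -0.1]
opening: 0.0175
gripper_force: 0.0
```

```bash
python3 - <<'E'
from h import *
s=robot.read_state();print(s["t"],s["tool_pos"],s["force"])
p,d=robot.read_camera("wrist");c=robot.get_calibration("wrist");cv2.imwrite("pics/w2.png",p[:,:,::-1])
E
```

```text
2.9833 [ 0.46857806 -0.13701228  0.02000781] [ 0.34635432  0.48402451 -0.14435238]
```

View pics/w2.png

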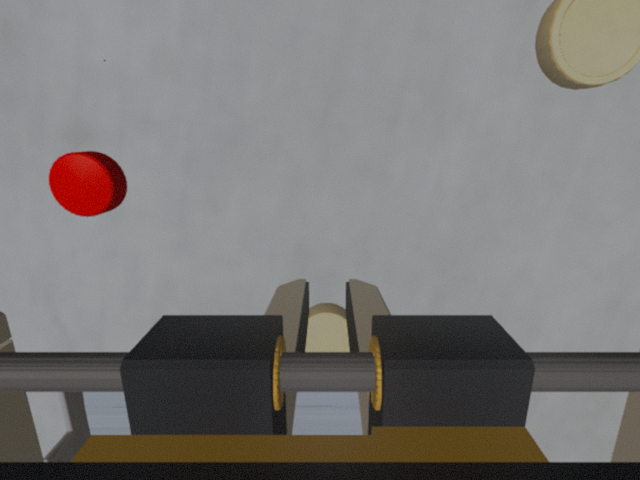

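Lid A is nested at (327,328) between the fingertips and the pan mouth is ahead. Continuing.

>>> arm_command(
  targets=[
    {"x": 0.004,"y": -0.02,"z": 0,"rx": 0,"ry": 0,"rz": 0,"claw": 206},
    {"x": 0.008,"y": -0.04,"z": 0,"rx": 0,"ry": 0,"rz": 0,"claw": 206},
    {"x": 0.012,"y": -0.06,"z": 0,"rx": 0,"ry": 0,"rz": 0,"claw": 206},
    {"x": 0.016,"y": -0.08,"z": 0,"rx": 0,"ry": 0,"rz": 0,"claw": 206},
    {"x": 0.02,"y": -0.1,"z": 0,"rx": 0,"ry": 0,"rz": 0,"claw": 206},
    {"x": 0.024,"y": -0.12,"z": 0,"rx": 0,"ry": 0,"rz": 0,"claw": 206},
    {"x": 0.028,"y": -0.14,"z": 0,"rx": 0,"ry": 0,"rz": 0,"claw": 206},
    {"x": 0.032,"y": -0.16,"z": 0,"rx": 0,"ry": 0,"rz": 0,"claw": 206},
    {"x": 0.036,"y": -0.18,"z": 0,"rx": 0,"ry": 0,"rz": 0,"claw": 206},
    {"x": 0.04,"y": -0.2,"z": 0,"rx": 0,"ry": 0,"rz": 0,"claw": 206},
  ],
)

```text
t: 3.87
tool_pos: [0.488, -0.2358, 0.0196]
orientation: [-1.97, -2.447, 0.0]
force: [-0.3, 0.1, -0.3]
opening: 0.018
gripper_force: 0.1
```

>>> arm_command(
  targets=[
    {"x": 0.004,"y": -0.02,"z": 0,"rx": 0,"ry": 0,"rz": 0,"claw": 206},
    {"x": 0.008,"y": -0.04,"z": 0,"rx": 0,"ry": 0,"rz": 0,"claw": 206},
    {"x": 0.012,"y": -0.06,"z": 0,"rx": 0,"ry": 0,"rz": 0,"claw": 206},
    {"x": 0.014,"y": -0.07,"z": 0,"rx": 0,"ry": 0,"rz": 0,"claw": 206},
    {"x": 0.014,"y": -0.07,"z": 0,"rx": 0,"ry": 0,"rz": 0,"claw": 206},
  ],
)

```text
t: 4.28
tool_pos: [0.4951, -0.2711, 0.0198]
orientation: [1.971, 2.446, -0.0]
force: [0.8, -0.0, -0.2]
opening: 0.0177
gripper_force: 0.0
```

>>> arm_command(
  targets=[
    {"x": -0.004,"y": 0.02,"z": 0,"rx": 0,"ry": 0,"rz": 0,"claw": 206},
    {"x": -0.004,"y": 0.02,"z": 0.04,"rx": 0,"ry": 0,"rz": 0,"claw": 206},
    {"x": -0.004,"y": 0.03,"z": 0.1,"rx": 0,"ry": 0,"rz": 0,"claw": 206},
    {"x": 0.01,"y": 0.08,"z": 0.16,"rx": 0,"ry": 0,"rz": -0.05,"claw": 206},
    {"x": 0.03,"y": 0.16,"z": 0.16,"rx": 0,"ry": 0,"rz": -0.1,"claw": 206},
    {"x": 0.05,"y": 0.24,"z": 0.16,"rx": 0,"ry": 0,"rz": -0.15,"claw": 206},
    {"x": 0.07,"y": 0.32,"z": 0.16,"rx": 0,"ry": 0,"rz": -0.2,"claw": 206},
    {"x": 0.09,"y": 0.4,"z": 0.16,"rx": 0,"ry": 0,"rz": -0.25,"claw": 206},
    {"x": 0.11,"y": 0.48,"z": 0.16,"rx": 0,"ry": 0,"rz": -0.3,"claw": 206},
    {"x": 0.13,"y": 0.55,"z": 0.16,"rx": 0,"ry": 0,"rz": -0.322,"claw": 206},
  ],
)

```text
t: 5.12
tool_pos: [0.559, 0.009, 0.0996]
orientation: [-2.647, -1.691, 0.0]
force: [0.9, -0.3, 0.3]
opening: 0.0178
gripper_force: 0.0
```

>>> arm_command(
  targets=[
    {"x": 0.02,"y": 0.09,"z": 0,"rx": 0,"ry": 0,"rz": 0,"claw": 206},
    {"x": 0.02,"y": 0.09,"z": -0.05,"rx": 0,"ry": 0,"rz": 0,"claw": 206},
    {"x": 0.02,"y": 0.09,"z": -0.08,"rx": 0,"ry": 0,"rz": 0,"claw": 206},
    {"x": 0.02,"y": 0.09,"z": -0.08,"rx": 0,"ry": 0,"rz": 0,"claw": 206},
    {"x": 0.02,"y": 0.09,"z": -0.08,"rx": 0,"ry": 0,"rz": 0,"claw": 206},
  ],
)

```text
t: 5.53
tool_pos: [0.568, 0.0512, 0.0585]
orientation: [-2.641, -1.698, 0.004]
force: [-0.1, -0.6, -0.6]
opening: 0.0174
gripper_force: 0.0
```

```bash
python3 - <<'E'
from h import *
s=robot.read_state();print(s["t"],s["tool_pos"],s["orientation"])
p,d=robot.read_camera("wrist");c=robot.get_calibration("wrist");cv2.imwrite("pics/w3.png",p[:,:,::-1])
p,d=robot.read_camera("top");cv2.imwrite("pics/top3.png",p[:,:,::-1])
t=cv2.imread("pics/top3.png")[140:380,150:550]
w=cv2.imread("pics/w3.png");cv2.imwrite("pics/c3.png",np.hstack([cv2.resize(t,(400,240)),cv2.resize(w,(400,300))[:240]]) if 0 else np.vstack([cv2.resize(w,(400,300)),cv2.resize(t,(400,240))]))
E
```

```text
5.5333 [0.56799219 0.05119917 0.05853638] [-2.64083637 -1.69828226  0.00419782]
```

View pics/c3.png

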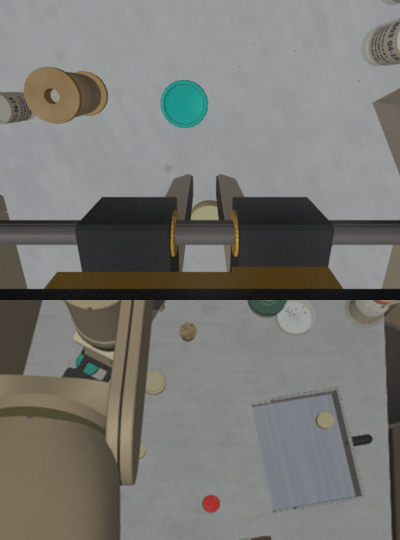

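Top crop: lid A is inside the pan at crop (326,420). Wrist: the wide lid is centred between the fingers and turquoise is clear behind. Now the wide lid.

>>> arm_command(
  targets=[
    {"x": 0,"y": 0,"z": -0.05,"rx": 0,"ry": 0,"rz": 0,"claw": 206},
    {"x": 0,"y": 0,"z": -0.077,"rx": 0,"ry": 0,"rz": 0,"claw": 206},
    {"x": 0,"y": 0,"z": -0.077,"rx": 0,"ry": 0,"rz": 0,"claw": 206},
    {"x": -0.008,"y": -0.018,"z": -0.077,"rx": 0,"ry": 0,"rz": 0,"claw": 206},
    {"x": -0.016,"y": -0.036,"z": -0.077,"rx": 0,"ry": 0,"rz": 0,"claw": 206},
    {"x": -0.024,"y": -0.054,"z": -0.077,"rx": 0,"ry": 0,"rz": 0,"claw": 206},
    {"x": -0.032,"y": -0.073,"z": -0.077,"rx": 0,"ry": 0,"rz": 0,"claw": 206},
    {"x": -0.04,"y": -0.091,"z": -0.077,"rx": 0,"ry": 0,"rz": 0,"claw": 206},
    {"x": -0.048,"y": -0.109,"z": -0.077,"rx": 0,"ry": 0,"rz": 0,"claw": 206},
    {"x": -0.056,"y": -0.127,"z": -0.077,"rx": 0,"ry": 0,"rz": 0,"claw": 206},
  ],
)

```text
t: 6.47
tool_pos: [0.5416, -0.0144, 0.0215]
orientation: [2.643, 1.697, 0.001]
force: [0.4, 0.9, 0.3]
opening: 0.0174
gripper_force: 0.1
```

>>> arm_command(
  targets=[
    {"x": -0.008,"y": -0.018,"z": 0,"rx": 0,"ry": 0,"rz": 0,"claw": 206},
    {"x": -0.016,"y": -0.036,"z": 0,"rx": 0,"ry": 0,"rz": 0,"claw": 206},
    {"x": -0.024,"y": -0.054,"z": 0,"rx": 0,"ry": 0,"rz": 0,"claw": 206},
    {"x": -0.032,"y": -0.073,"z": 0,"rx": 0,"ry": 0,"rz": 0,"claw": 206},
    {"x": -0.04,"y": -0.091,"z": 0,"rx": 0,"ry": 0,"rz": 0,"claw": 206},
    {"x": -0.048,"y": -0.109,"z": 0,"rx": 0,"ry": 0,"rz": 0,"claw": 206},
    {"x": -0.056,"y": -0.127,"z": 0,"rx": 0,"ry": 0,"rz": 0,"claw": 206},
    {"x": -0.064,"y": -0.146,"z": 0,"rx": 0,"ry": 0,"rz": 0,"claw": 206},
    {"x": -0.072,"y": -0.164,"z": 0,"rx": 0,"ry": 0,"rz": 0,"claw": 206},
    {"x": -0.08,"y": -0.182,"z": 0,"rx": 0,"ry": 0,"rz": 0,"claw": 206},
  ],
)

```text
t: 7.3
tool_pos: [0.5014, -0.1052, 0.0211]
orientation: [-2.643, -1.698, 0.0]
force: [0.5, -0.0, 0.3]
opening: 0.0177
gripper_force: 0.1
```

```bash
python3 - <<'E'
from h import *
s=robot.read_state();print(s["t"],s["tool_pos"],s["orientation"])
w=robot.read_camera("wrist")[0][:,:,::-1];t=robot.read_camera("top")[0][140:380,150:550,::-1]
cv2.imwrite("pics/c4.png",np.vstack([cv2.resize(w,(400,300)),t]))
E
```

```text
7.3 [ 0.50141918 -0.10520417  0.02112418] [-2.64340936e+00 -1.69760117e+00  6.74496131e-05]
```

View pics/c4.png

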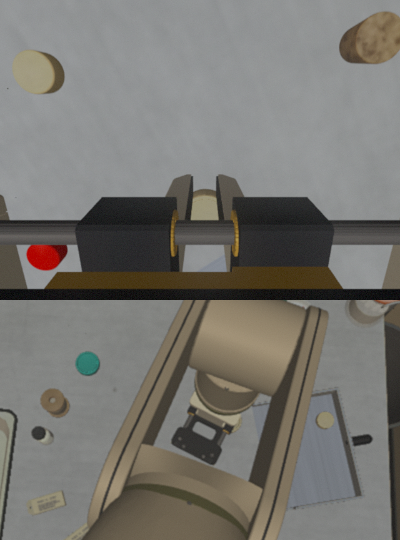

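The wide lid is nested at wrist crop (205,205), heading for the mouth. B at (38,72) and cork at (370,38) are untouched. Continuing.

>>> arm_command(
  targets=[
    {"x": -0.008,"y": -0.018,"z": 0,"rx": 0,"ry": 0,"rz": 0,"claw": 206},
    {"x": -0.016,"y": -0.036,"z": 0,"rx": 0,"ry": 0,"rz": 0,"claw": 206},
    {"x": -0.024,"y": -0.054,"z": 0,"rx": 0,"ry": 0,"rz": 0,"claw": 206},
    {"x": -0.032,"y": -0.073,"z": 0,"rx": 0,"ry": 0,"rz": 0,"claw": 206},
    {"x": -0.04,"y": -0.091,"z": 0,"rx": 0,"ry": 0,"rz": 0,"claw": 206},
    {"x": -0.048,"y": -0.109,"z": 0,"rx": 0,"ry": 0,"rz": 0,"claw": 206},
    {"x": -0.056,"y": -0.127,"z": 0,"rx": 0,"ry": 0,"rz": 0,"claw": 206},
    {"x": -0.064,"y": -0.146,"z": 0,"rx": 0,"ry": 0,"rz": 0,"claw": 206},
    {"x": -0.072,"y": -0.164,"z": 0,"rx": 0,"ry": 0,"rz": 0,"claw": 206},
    {"x": -0.08,"y": -0.182,"z": 0,"rx": 0,"ry": 0,"rz": 0,"claw": 206},
  ],
)

```text
t: 8.23
tool_pos: [0.4614, -0.1962, 0.0212]
orientation: [2.643, 1.698, 0.0]
force: [1.1, 0.3, -0.3]
opening: 0.0177
gripper_force: 0.0
```

>>> arm_command(
  targets=[
    {"x": -0.008,"y": -0.018,"z": 0,"rx": 0,"ry": 0,"rz": 0,"claw": 206},
    {"x": -0.016,"y": -0.036,"z": 0,"rx": 0,"ry": 0,"rz": 0,"claw": 206},
    {"x": -0.024,"y": -0.054,"z": 0,"rx": 0,"ry": 0,"rz": 0,"claw": 206},
    {"x": -0.032,"y": -0.073,"z": 0,"rx": 0,"ry": 0,"rz": 0,"claw": 206},
    {"x": -0.04,"y": -0.091,"z": 0,"rx": 0,"ry": 0,"rz": 0,"claw": 206},
    {"x": -0.048,"y": -0.109,"z": 0,"rx": 0,"ry": 0,"rz": 0,"claw": 206},
    {"x": -0.056,"y": -0.127,"z": 0,"rx": 0,"ry": 0,"rz": 0,"claw": 206},
    {"x": -0.062,"y": -0.14,"z": 0,"rx": 0,"ry": 0,"rz": 0,"claw": 206},
    {"x": -0.062,"y": -0.14,"z": 0,"rx": 0,"ry": 0,"rz": 0,"claw": 206},
  ],
)

```text
t: 8.98
tool_pos: [0.4303, -0.2667, 0.0212]
orientation: [2.644, 1.696, -0.0]
force: [-0.4, -0.7, 0.7]
opening: 0.0179
gripper_force: 0.0
```

>>> arm_command(
  targets=[
    {"x": 0.01,"y": 0.022,"z": 0,"rx": 0,"ry": 0,"rz": 0,"claw": 206},
    {"x": 0.01,"y": 0.022,"z": 0.05,"rx": 0,"ry": 0,"rz": 0,"claw": 206},
    {"x": 0.01,"y": 0.04,"z": 0.12,"rx": 0,"ry": 0,"rz": 0,"claw": 206},
    {"x": 0.01,"y": 0.1,"z": 0.16,"rx": 0,"ry": 0,"rz": 0.05,"claw": 206},
    {"x": 0.01,"y": 0.18,"z": 0.16,"rx": 0,"ry": 0,"rz": 0.1,"claw": 206},
    {"x": 0.005,"y": 0.26,"z": 0.16,"rx": 0,"ry": 0,"rz": 0.15,"claw": 206},
    {"x": 0,"y": 0.34,"z": 0.16,"rx": 0,"ry": 0,"rz": 0.2,"claw": 206},
    {"x": 0,"y": 0.42,"z": 0.16,"rx": 0,"ry": 0,"rz": 0.25,"claw": 206},
    {"x": -0.006,"y": 0.5,"z": 0.16,"rx": 0,"ry": 0,"rz": 0.265,"claw": 206},
    {"x": -0.006,"y": 0.58,"z": 0.16,"rx": 0,"ry": 0,"rz": 0.265,"claw": 206},
  ],
)

```text
t: 9.82
tool_pos: [0.4269, 0.0277, 0.1012]
orientation: [-2.103, -2.334, -0.001]
force: [0.8, -0.1, -0.1]
opening: 0.0176
gripper_force: 0.0
```

>>> arm_command(
  targets=[
    {"x": 0,"y": 0.06,"z": 0,"rx": 0,"ry": 0,"rz": 0,"claw": 206},
    {"x": 0,"y": 0.084,"z": 0,"rx": 0,"ry": 0,"rz": 0,"claw": 206},
    {"x": 0,"y": 0.084,"z": -0.05,"rx": 0,"ry": 0,"rz": 0,"claw": 206},
    {"x": 0,"y": 0.084,"z": -0.08,"rx": 0,"ry": 0,"rz": 0,"claw": 206},
    {"x": 0,"y": 0.084,"z": -0.08,"rx": 0,"ry": 0,"rz": 0,"claw": 206},
    {"x": 0,"y": 0.084,"z": -0.08,"rx": 0,"ry": 0,"rz": 0,"claw": 206},
  ],
)

```text
t: 10.32
tool_pos: [0.4266, 0.0676, 0.0605]
orientation: [-2.104, -2.33, 0.003]
force: [0.1, 0.3, 0.4]
opening: 0.0176
gripper_force: 0.0
```

```bash
python3 - <<'E'
from h import *
s=robot.read_state();print(s["t"],s["tool_pos"],s["orientation"])
w=robot.read_camera("wrist")[0][:,:,::-1];t=robot.read_camera("top")[0][140:380,150:550,::-1]
cv2.imwrite("pics/c5.png",np.vstack([cv2.resize(w,(400,300)),t]))
E
```

```text
10.3167 [0.42659843 0.06757871 0.06047098] [-2.10400039 -2.33030741  0.00250791]
```

View pics/c5.png

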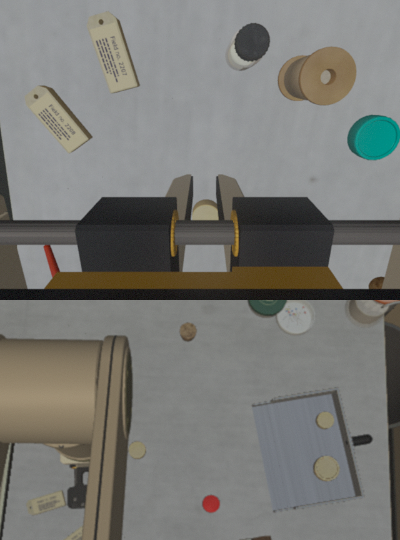

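Both A at crop (326,420) and the wide lid at (326,468) are inside the pan. B is centred between the fingers. Pushing B.

>>> arm_command(
  targets=[
    {"x": 0,"y": 0,"z": -0.05,"rx": 0,"ry": 0,"rz": 0,"claw": 206},
    {"x": 0,"y": 0,"z": -0.079,"rx": 0,"ry": 0,"rz": 0,"claw": 206},
    {"x": 0,"y": 0,"z": -0.079,"rx": 0,"ry": 0,"rz": 0,"claw": 206},
    {"x": 0.002,"y": -0.02,"z": -0.079,"rx": 0,"ry": 0,"rz": 0,"claw": 206},
    {"x": 0.004,"y": -0.04,"z": -0.079,"rx": 0,"ry": 0,"rz": 0,"claw": 206},
    {"x": 0.006,"y": -0.06,"z": -0.079,"rx": 0,"ry": 0,"rz": 0,"claw": 206},
    {"x": 0.008,"y": -0.08,"z": -0.079,"rx": 0,"ry": 0,"rz": 0,"claw": 206},
    {"x": 0.01,"y": -0.1,"z": -0.079,"rx": 0,"ry": 0,"rz": 0,"claw": 206},
    {"x": 0.012,"y": -0.12,"z": -0.079,"rx": 0,"ry": 0,"rz": 0,"claw": 206},
    {"x": 0.014,"y": -0.14,"z": -0.079,"rx": 0,"ry": 0,"rz": 0,"claw": 206},
  ],
)

```text
t: 11.25
tool_pos: [0.4351, -0.0046, 0.0219]
orientation: [2.107, 2.33, 0.0]
force: [0.0, 0.5, 0.5]
opening: 0.0178
gripper_force: 0.1
```

>>> arm_command(
  targets=[
    {"x": 0.002,"y": -0.02,"z": 0,"rx": 0,"ry": 0,"rz": 0,"claw": 206},
    {"x": 0.004,"y": -0.04,"z": 0,"rx": 0,"ry": 0,"rz": 0,"claw": 206},
    {"x": 0.006,"y": -0.06,"z": 0,"rx": 0,"ry": 0,"rz": 0,"claw": 206},
    {"x": 0.008,"y": -0.08,"z": 0,"rx": 0,"ry": 0,"rz": 0,"claw": 206},
    {"x": 0.01,"y": -0.1,"z": 0,"rx": 0,"ry": 0,"rz": 0,"claw": 206},
    {"x": 0.012,"y": -0.12,"z": 0,"rx": 0,"ry": 0,"rz": 0,"claw": 206},
    {"x": 0.014,"y": -0.14,"z": 0,"rx": 0,"ry": 0,"rz": 0,"claw": 206},
    {"x": 0.016,"y": -0.16,"z": 0,"rx": 0,"ry": 0,"rz": 0,"claw": 206},
    {"x": 0.018,"y": -0.18,"z": 0,"rx": 0,"ry": 0,"rz": 0,"claw": 206},
    {"x": 0.02,"y": -0.2,"z": 0,"rx": 0,"ry": 0,"rz": 0,"claw": 206},
  ],
)

```text
t: 12.08
tool_pos: [0.4449, -0.1043, 0.0216]
orientation: [-2.106, -2.331, 0.0]
force: [-0.1, 0.3, -0.5]
opening: 0.0182
gripper_force: 0.1
```

```bash
python3 - <<'E'
from h import *
s=robot.read_state();print(s["t"],s["tool_pos"])
w=robot.read_camera("wrist")[0][:,:,::-1];t=robot.read_camera("top")[0][140:380,150:550,::-1]
cv2.imwrite("pics/c6.png",np.vstack([cv2.resize(w,(400,300)),t]))
E
```

```text
12.0833 [ 0.44490814 -0.10426677  0.02159705]
```

View pics/c6.png

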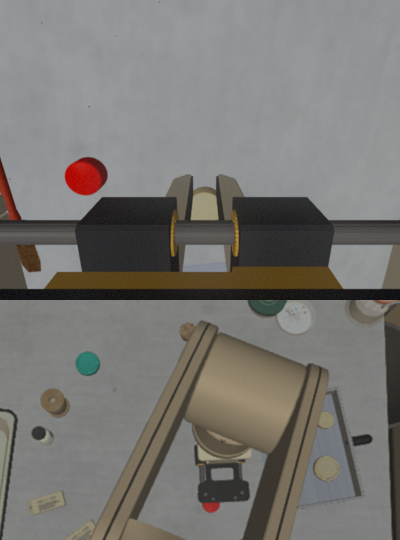

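B is nested at wrist crop (204,205). Last stretch to y ≈ -0.222.

>>> arm_command(
  targets=[
    {"x": 0.002,"y": -0.02,"z": 0,"rx": 0,"ry": 0,"rz": 0,"claw": 206},
    {"x": 0.004,"y": -0.04,"z": 0,"rx": 0,"ry": 0,"rz": 0,"claw": 206},
    {"x": 0.006,"y": -0.06,"z": 0,"rx": 0,"ry": 0,"rz": 0,"claw": 206},
    {"x": 0.008,"y": -0.08,"z": 0,"rx": 0,"ry": 0,"rz": 0,"claw": 206},
    {"x": 0.01,"y": -0.1,"z": 0,"rx": 0,"ry": 0,"rz": 0,"claw": 206},
    {"x": 0.012,"y": -0.12,"z": 0,"rx": 0,"ry": 0,"rz": 0,"claw": 206},
    {"x": 0.014,"y": -0.14,"z": 0,"rx": 0,"ry": 0,"rz": 0,"claw": 206},
    {"x": 0.016,"y": -0.16,"z": 0,"rx": 0,"ry": 0,"rz": 0,"claw": 206},
    {"x": 0.018,"y": -0.18,"z": 0,"rx": 0,"ry": 0,"rz": 0,"claw": 206},
    {"x": 0.02,"y": -0.2,"z": 0,"rx": 0,"ry": 0,"rz": 0,"claw": 206},
  ],
)

```text
t: 13.02
tool_pos: [0.4549, -0.2043, 0.0216]
orientation: [-2.107, -2.331, 0.0]
force: [-0.5, -0.6, 0.3]
opening: 0.0181
gripper_force: 0.0
```

>>> arm_command(
  targets=[
    {"x": 0.002,"y": -0.02,"z": 0,"rx": 0,"ry": 0,"rz": 0,"claw": 206},
    {"x": 0.004,"y": -0.036,"z": 0,"rx": 0,"ry": 0,"rz": 0,"claw": 206},
    {"x": 0.004,"y": -0.036,"z": 0,"rx": 0,"ry": 0,"rz": 0,"claw": 206},
    {"x": 0.002,"y": -0.015,"z": 0,"rx": 0,"ry": 0,"rz": 0,"claw": 206},
    {"x": 0.002,"y": -0.01,"z": 0.05,"rx": 0,"ry": 0,"rz": 0,"claw": 206},
    {"x": 0.002,"y": 0,"z": 0.12,"rx": 0,"ry": 0,"rz": 0,"claw": 206},
    {"x": 0.002,"y": 0.06,"z": 0.18,"rx": 0,"ry": 0,"rz": 0,"claw": 206},
    {"x": 0.002,"y": 0.14,"z": 0.22,"rx": 0,"ry": 0,"rz": 0,"claw": 206},
    {"x": 0.002,"y": 0.22,"z": 0.25,"rx": 0,"ry": 0,"rz": 0,"claw": 206},
    {"x": 0.002,"y": 0.3,"z": 0.28,"rx": 0,"ry": 0,"rz": 0,"claw": 206},
  ],
)

```text
t: 13.85
tool_pos: [0.4553, -0.0564, 0.1608]
orientation: [2.107, 2.33, 0.001]
force: [-0.1, 0.1, 0.2]
opening: 0.0177
gripper_force: 0.0
```

>>> arm_command(
  targets=[
    {"x": 0,"y": 0.08,"z": 0,"rx": 0,"ry": 0,"rz": 0,"claw": 206},
    {"x": 0,"y": 0.16,"z": 0,"rx": 0,"ry": 0,"rz": 0,"claw": 206},
    {"x": 0,"y": 0.2,"z": 0,"rx": 0,"ry": 0,"rz": 0,"claw": 206},
    {"x": 0,"y": 0.2,"z": 0,"rx": 0,"ry": 0,"rz": 0,"claw": 206},
  ],
)

```text
t: 14.18
tool_pos: [0.4547, 0.046, 0.1595]
orientation: [-2.1, -2.335, -0.002]
force: [-0.5, 0.4, -0.9]
opening: 0.018
gripper_force: 0.0
```

```bash
python3 - <<'E'
from h import *
s=robot.read_state();print(s["t"],s["tool_pos"])
t=robot.read_camera("top")[0][:,:,::-1]
cv2.imwrite("pics/top7.png",t)
E
```

```text
14.1833 [0.45474939 0.04599775 0.15948239]
```

View pics/top7.png

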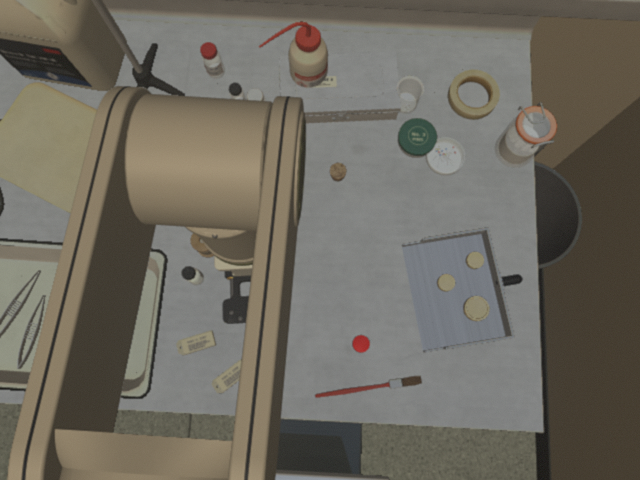

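All three lids are inside the pan, at (475,260), (446,283) and (476,308), well past the mouth line. The cork (338,172), vial (192,275) and red lid (361,344) are where they started, and the arm is clear.

```bash
python3 -c "
from plant import robot
print(robot.close_job())"
```

```text
the job is handed in; nothing more can be done
None
```

I swept all three cream lids into the dustpan by gentle pushing and handed the job in at about 14 s; the last top view shows them well inside, with the cork, vial and red lid in place, while the arm hid most of the spool and the turquoise lid, both last seen in place during the final push.

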